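# Present a sieve plate label up at the coffee tasting bench

## Robot

A 6-joint arm with a two-finger parallel gripper is mounted at the origin on the work surface. World frame = base frame: x ahead of the robot, y to its left, z up, the work surface at z = 0. Lengths are in m, angles in rad, forces in N, time in s.
With the tool pointing down it reaches from about 0.35 to 0.975 m from the base axis. Payload 17.4 kg.
Tool frame: the origin (TCP) lies midway between the tips of the shut fingers; the grasp point (between the pads) lies 19 mm behind it; y points along the fingers, z is the direction in which the jaws open and shut, and the axes are right-handed (so a half turn about y gives the same grasp; the last joint's range is limited). The gripper opens to 85 mm and grips with 20 to 120 N. Pads are 22 mm wide; open, the fingers measure 114 mm over their backs; the gripper's body (76 mm by 85 mm) begins 54 mm behind the grasp point. The pads swing forward as they close: fully open they stand 13 mm farther back than shut.
Start: joints at [1.068, 0.116, 1.442, -0, 1.584, -0.038], TCP at [0.303, 0.603, 0.231] pointing down, gripper open.
Joint ranges: [-2.83, 2.83], [-0.83, 2.19], [0.07, 2.5], [-1.14, 4.28], [0.01, 3], [-2.97, 2.97]. Speed limits (rad/s): [1.89, 1.89, 2.22, 3.14, 3.14, 3.14].

## Interface

Orientations are given as a unit quaternion [w, x, y, z].
In Python, from rig import robot gives the robot as it stands.
- The arm moves only by the tool drive_tool, never from a script. Its argument "steps" is text: rows parted by semicolons, each of 4 numbers parted by spaces: the shift along the tool's x, y, z in m, then the turn about the tool's y in degrees. In form: x y z yaw; .... A call has 1 to 20 rows; each row shifts and turns the commanded pose from where the row before left it, along the tool's axes as they then stand; what a row does not reach is not made up. A row lasts 1/10 s, in which the tool goes at most 50 mm and 8.59 degrees, less where a joint would pass 70% of its speed; a pose out of reach is approached as far as the arm can. A call is refused whole if a number of a shift passes 0.05 or a number of a turn 8.59, either way. A call with a gripper value outside its range is refused whole. "hand" is the gripper's target within -1 to 1 (fully open at 1, half-way at 0, shut at -1), set as the call begins (left out, the last holds). The fingers move at their own pace and stop on an object; "squeeze" is the grip in N (left out, the last holds). Time passes only in rows, so rows that do not move let the fingers close. It gives the time, the measured TCP pose, the force and the opening at its end, in the units of the state.
- robot.state(): the state, without advancing time (a new reading comes with each control period).
- robot.get_image(name): name is "scene" or "top" or "wrist"; returns a dict with "img" (420x560x3 uint8, red, green, blue), "camera_matrix" (3x3 intrinsics, pixels), "extrinsics" (4x4, takes a point from camera to world coordinates). Camera axes: x right, y down, z forward; pixel columns grow to the right and rows downward; lengths in m; the calibration is good to about 2 mm. A picture is of the moment at which its call begins. There is no depth.
- robot.job_done(): hands the job in, once; it reports no verdict.
Trained networks look in the newest picture that a camera, given by its name, has taken for a name from the list of things; names that differ only in an ending like _2 or _b are one class to them, and where a whole thing is asked for, a point or a joint stands for the part that bears it (a point fixed in the world has none). Each returns a list of dicts, best first, with "confidence" (0 to 1); they miss things now and then, are a little off and sometimes report something else, mostly with a low value. They report only what shows in the picture. A call takes as long as a camera call. They do not tell look-alikes from the thing itself.
- robot.find_in(camera, query): "extent" ([left, top, right, bottom] as shares, 0 to 1, of the picture: columns of its width, rows of its height, round what is visible of it).
- robot.trace(camera, query): "region" (420x560 bool, what is visible of it) and "extent" ([left, top, right, bottom] as shares, 0 to 1, of the picture: columns of its width, rows of its height, round what is visible of it).
- robot.pinpoint(camera, query): "centre" ([column, row] as shares, 0 to 1, of the picture: columns of its width, rows of its height: a listed point, or the origin of a listed thing).
The state is a dict: "time_s": time; "joint_positions": joint angles; "dq": joint speeds; "joint_torque": joint torques, N m; "position": TCP position; "orientation": TCP orientation; "force": force on the tool from outside, world axes, zero at the start; "wrist_torque": the same for the moment, N m; "finger_gap": finger opening in m.
Only numpy, scipy, OpenCV 4.12 (cv2) and the standard library are available. Lean on these libraries where they do the work, as an engineer would, in place of code of your own. Each camera call takes 0.05 s, during which the arm holds its last target.

## Task

Take the left-hand sieve plate (left as the robot sees it) out of the wooden rack by its plain end, using the corner notch to tell which end is frosted and which face carries the label. Finish while still holding it up, at least 20 cm above the bench, long edges level and tipped over about 45 degrees so that the label face is turned up for reading, in whichever direction suits; keep it there and do not put it down. Leave the other plate standing in the rack and the things around it where they are.

Things in the scene. Friction and masses are not known exactly. Their poses are not given: they have to be found in the camera images.
- plate_a: Coarser sieve plate, steel, 120 x 62 x 8 mm, 0.1 kg, standing on a long edge in an outer slot: top at 72 mm, lowest 16 mm in the slot. Origin: its centre. Own x: to the plain end, solid for x = 25 to 60 mm; x = -30 to -60 mm is the matt frosted end. Own y: out of the label face. Own z: up as it stands. Between the ends: wire screen, sunk 3 mm, in 7 mm rails.
- plate_a_plain (a point): Centre of the plain end of plate a, 42 mm along own x from the plate's centre, mid thickness: the smooth solid land (35 mm long, 62 high, 8 thick) to hold it by. Axes as the plate's.
- plate_a_notch (a point): The notch of plate a: a 12 mm square cut out of the top outer corner of its frosted end (plate x -54, y 0, z +25 mm); the other three corners are whole. Axes as the plate's. Seen squarely from the label side as it stands, the notch is at the upper right.
- plate_a_label (a point): Centre of the blank white paper label (22 x 36 mm) of plate a: on the frosted end, on one face only (plate x -45, y +4, z -8 mm). Axes as the plate's: own y points straight out of the label.
- plate_b: Finer sieve plate, steel, 120 x 62 x 8 mm, 0.1 kg, standing on a long edge in an outer slot: top at 72 mm, lowest 16 mm in the slot. Origin: its centre. Own x: to the plain end, solid for x = 25 to 60 mm; x = -30 to -60 mm is the matt frosted end. Own y: out of the label face. Own z: up as it stands. Between the ends: wire screen, sunk 3 mm, in 7 mm rails.
- plate_b_plain (a point): Centre of the plain end of plate b, 42 mm along own x from the plate's centre, mid thickness: the smooth solid land (35 mm long, 62 high, 8 thick) to hold it by. Axes as the plate's.
- plate_b_notch (a point): The notch of plate b: a 12 mm square cut out of the top outer corner of its frosted end (plate x -54, y 0, z +25 mm); the other three corners are whole. Axes as the plate's. Seen squarely from the label side as it stands, the notch is at the upper right.
- plate_b_label (a point): Centre of the blank white paper label (22 x 36 mm) of plate b: on the frosted end, on one face only (plate x -45, y +4, z -8 mm). Axes as the plate's: own y points straight out of the label.
- rack: Wooden block rack, 150 (own x) x 140 (own y) x 26 mm high, fixed. Origin: centre of its underside, on the bench; own y points to the robot's left within 0.5 rad. Slots 123 x 9.5 mm, 16 deep, along own x, at own y = +40 mm (left), 0 (empty) and -40 mm (right). Plates a and b are in the outer slots in either order, the opposite way round from each other: the left one's label may face left or right.
- scale: Black coffee scale, 170 x 130 x 28 mm, loose, 0.6 kg, off to the robot's right of the rack; leave alone. Origin at the centre of its underside.
- grinder: Black hand coffee grinder, upright cylinder of 53 mm diameter, 158 mm high, with a steel crank on top that reaches 108 mm out along own x and a wooden knob up to 193 mm high; loose, to the left of the rack; leave alone. Origin at the centre of its underside.
- sifter: Closed grind sifter, a grey, aluminium and black box 154 (own x) x 89 x 80 mm high, loose, 0.5 kg, beyond the rack; leave alone. Origin at the centre of its underside.
- cup: Small steel dosing cup, 58 mm diameter, 52 mm high, loose, beyond the rack; leave alone. Origin at the centre of its underside.
Mind the look-alikes: they are no part of the job. Leave any orange look-alike of the plate_b alone.

How it is judged:
On the way:
1. the left-hand plate is drawn clear of the rack in the fingers, the other still standing in its slot (((contact force between the fingers and plate_a above 2 N and z of plate_a in the frame of rack above 0.075 m and contact force between plate_a and rack below 0.2 N and y of plate_b in the frame of rack between -0.05 and -0.03 m and z of plate_b in the frame of rack between 0.035 and 0.047 m and distance of plate_b from where it was at the start of the episode below 0.01 m and angle between plate_b's own z axis and vertical below 0.2 rad) or (contact force between the fingers and plate_b above 2 N and z of plate_b in the frame of rack above 0.075 m and contact force between plate_b and rack below 0.2 N and y of plate_a in the frame of rack between -0.05 and -0.03 m and z of plate_a in the frame of rack between 0.035 and 0.047 m and distance of plate_a from where it was at the start of the episode below 0.01 m and angle between plate_a's own z axis and vertical below 0.2 rad))), for 0.2 s.
At the end, for the whole second after the job is handed in: Left plate in the fingers, gripped over 20 mm from its centre on the plain side, centre over 0.20 m up, touching nothing else, still; label face turned up (its normal within 60 deg of vertical, tipped 30 deg or more from upright); long edges level to 20 deg. Other plate upright in its slot (10 mm) (((contact force between the fingers and plate_a above 2 N and x of the grasp point in the frame of plate_a above 0.02 m and height (world z) of plate_a above 0.2 m and angle between plate_a's own y axis and vertical below 1.05 rad and angle between plate_a's own x axis and vertical between 1.22 and 1.92 rad and linear speed of plate_a below 0.03 m/s and contact force between plate_a and rack below 0.2 N and contact force between plate_a and plate_b below 0.2 N and contact force between plate_a and scale below 0.2 N and contact force between plate_a and grinder below 0.2 N and contact force between plate_a and sifter below 0.2 N and contact force between plate_a and cup below 0.2 N and y of plate_b in the frame of rack between -0.05 and -0.03 m and z of plate_b in the frame of rack between 0.035 and 0.047 m and distance of plate_b from where it was at the start of the episode below 0.01 m and angle between plate_b's own z axis and vertical below 0.2 rad) or (contact force between the fingers and plate_b above 2 N and x of the grasp point in the frame of plate_b above 0.02 m and height (world z) of plate_b above 0.2 m and angle between plate_b's own y axis and vertical below 1.05 rad and angle between plate_b's own x axis and vertical between 1.22 and 1.92 rad and linear speed of plate_b below 0.03 m/s and contact force between plate_b and rack below 0.2 N and contact force between plate_b and plate_a below 0.2 N and contact force between plate_b and scale below 0.2 N and contact force between plate_b and grinder below 0.2 N and contact force between plate_b and sifter below 0.2 N and contact force between plate_b and cup below 0.2 N and y of plate_a in the frame of rack between -0.05 and -0.03 m and z of plate_a in the frame of rack between 0.035 and 0.047 m and distance of plate_a from where it was at the start of the episode below 0.01 m and angle between plate_a's own z axis and vertical below 0.2 rad))); the arm keeps its last pose, push and grip.
It fails at once if the scale is moved more than 20 mm or knocked over (distance of scale from where it was at the start of the episode above 0.02 m or angle between scale's own z axis and vertical above 0.3 rad).
It fails at once if the grinder is moved more than 20 mm or knocked over (distance of grinder from where it was at the start of the episode above 0.02 m or angle between grinder's own z axis and vertical above 0.3 rad).
It fails at once if the sifter is moved more than 20 mm or knocked over (distance of sifter from where it was at the start of the episode above 0.02 m or angle between sifter's own z axis and vertical above 0.3 rad).
It fails at once if the cup is moved more than 20 mm or knocked over (distance of cup from where it was at the start of the episode above 0.02 m or angle between cup's own z axis and vertical above 0.3 rad).
It also fails if it takes over 29 s, if anything falls off the work surface, if the arm or the gripper's body presses on something with over 40 N, if the wrist force passes 120 N, or if a joint passes its speed limit or range.

## Working session

There is one attempt and no reset: what is moved stays moved. The work goes in short steps, Python scripts to look and compute and a tool call to move; the robot and the scene stay as the last step left them, time stands still between calls to the robot, and variables do not carry over. Pictures are saved under pics/ and viewed, and the job is handed in when it is done.

Besides the shell and the picture viewer there is one more tool, called as name(argument=value, ...) on one line, values as JSON. drive_tool: Moves the arm, as the interface text tells. Its arguments: {"type":"object","properties":{"steps":{"type":"string"},"hand":{"type":"number"},"squeeze":{"type":"number"}},"required":["steps"]}

```bash
mkdir -p pics; ls; python3 - <<'E'
from rig import robot
import cv2
print(robot.state())
for n in ["scene","top","wrist"]:
    d=robot.get_image(n); cv2.imwrite(f"pics/{n}0.png",d["img"][:,:,::-1])
    print(n,d["camera_matrix"].tolist(),d["extrinsics"].tolist())
E
```

```text
pics
{'time_s': 0.0, 'joint_positions': array([ 1.06815948e+00,  1.16509250e-01,  1.44222695e+00,  1.00515069e-05,
        1.58399924e+00, -3.77960161e-02]), 'dq': array([ 0.0005744 , -0.00018337, -0.0001429 , -0.00078839,  0.00183421,
        0.00245308]), 'joint_torque': array([-1.27435411e-03, -7.31967044e+01, -6.32500577e+01,  5.51112623e-05,
        6.19512182e-03,  3.25687279e-05]), 'position': array([0.30250834, 0.60322346, 0.23057028]), 'orientation': array([-0.68770539,  0.68848223, -0.16298161,  0.16275905]), 'force': array([ 0.82855026,  0.69235898, -0.05815482]), 'wrist_torque': array([-0.00417427, -0.00696155, -0.00573641]), 'finger_gap': 0.08526748425772515}
scene [[391.07789585952486, 0.0, 279.08497142601277], [0.0, 391.07789585952486, 203.43182591299797], [0.0, 0.0, 1.0]] [[0.7307481871065693, 0.5028494018184462, -0.461681238660716, 1.038734530602994], [0.682496571622851, -0.5523655329670866, 0.47863425254889647, -0.4541279483486638], [-0.014335855869699404, -0.6648569749057439, -0.7468331046195437, 0.7910928365127952], [0.0, 0.0, 0.0, 1.0]]
top [[491.6599027818481, 0.0, 283.02047943462895], [0.0, 491.6599027818481, 206.5756151505508], [0.0, 0.0, 1.0]] [[0.03036359058339688, -0.9942739561065845, 0.10245658873418179, 0.45423451793562475], [-0.9993979128496364, -0.028477681160020456, 0.01982002693082805, -0.008329670377137445], [-0.016788810519938073, -0.10299670812171441, -0.994540001185179, 1.3192490443718556], [0.0, 0.0, 0.0, 1.0]]
wrist [[307.8966501377459, 0.0, 268.9043486965991], [0.0, 307.8966501377459, 209.81089255091305], [0.0, 0.0, 1.0]] [[0.4477433125535346, 0.8538597804249908, 0.2654230612365319, 0.23484201259279036], [0.8941615083084509, -0.42721016570171394, -0.13403981267022014, 0.6370007499872327], [-0.0010597750428860467, 0.2973465145141237, -0.9547690438965635, 0.3740015955793558], [0.0, 0.0, 0.0, 1.0]]
```

View pics/scene0.png

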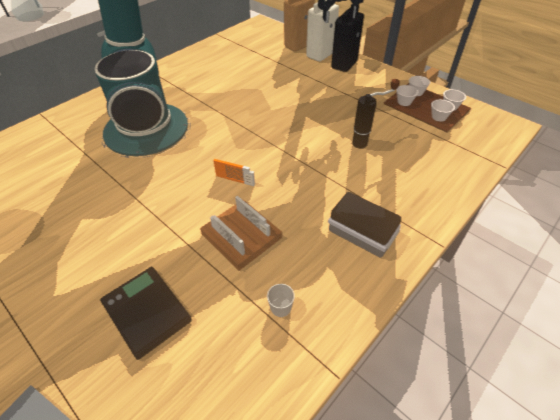

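View pics/top0.png

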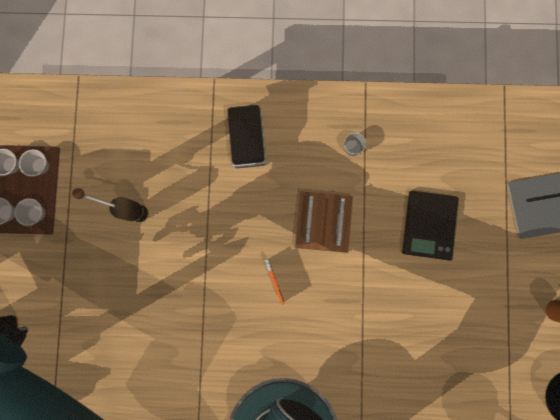

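View pics/wrist0.png

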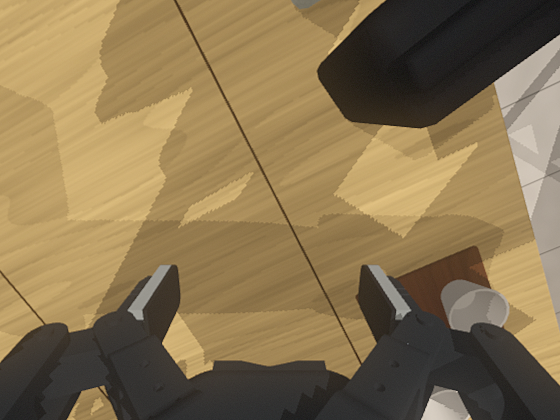

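The wanted plate is the left one in the rack (top image about 309,220). It could be confused with the right plate (340,222) or the orange look-alike standing outside the rack (274,282). I'll check this in close crops.

```bash
cat > h.py <<'E'
import numpy as np, cv2
from rig import robot
def proj(d,P):
    E=np.linalg.inv(d["extrinsics"]); p=np.atleast_2d(P)@E[:3,:3].T+E[:3,3]
    q=p@d["camera_matrix"].T; return q[:,:2]/q[:,2:]
def ray(d,px,z):
    E=d["extrinsics"];r=E[:3,:3]@np.linalg.inv(d["camera_matrix"])@np.array([px[0],px[1],1.])
    t=(z-E[2,3])/r[2]; return E[:3,3]+t*r
E
python3 - <<'E'
from h import *
a=robot.get_image("scene");b=robot.get_image("top")
A=cv2.resize(a["img"][185:285,190:290],(700,700)[:2],interpolation=cv2.INTER_CUBIC)[:600]
B=cv2.resize(b["img"][180:260,285:365],(600,600),interpolation=cv2.INTER_CUBIC)
cv2.imwrite("pics/c1.png",A[:,:,::-1]);cv2.imwrite("pics/c2.png",B[:,:,::-1])
for cam,d in(("scene",a),("top",b)):
    robot.get_image(cam)
    for q in ["rack","plate_a","plate_a_plain","plate_a_notch","plate_a_label","grinder","sifter","cup","scale"]:
        print(cam,q,[(np.round(np.array(r["centre"])*[560,420],1).tolist(),round(r["confidence"],2)) for r in robot.pinpoint(cam,q)])
E
```

```text
scene rack [([243.2, 237.7], 0.69), ([241.6, 205.9], 0.48), ([252.4, 218.8], 0.37)]
scene plate_a [([253.5, 217.6], 0.77), ([233.3, 171.2], 0.76), ([226.1, 233.3], 0.75), ([237.5, 209.3], 0.52)]
scene plate_a_plain [([238.4, 244.8], 0.62)]
scene plate_a_notch [([212.2, 216.3], 0.9), ([280.6, 306.4], 0.72)]
scene plate_a_label [([216.2, 225.7], 0.9)]
scene grinder [([358.9, 145.6], 0.73)]
scene sifter [([362.5, 230.1], 0.74), ([357.8, 146.5], 0.16)]
scene cup [([280.4, 305.8], 0.66)]
scene scale [([148.4, 309.5], 0.74)]
top rack [([323.1, 223.6], 0.81)]
top plate_a [([304.9, 221.7], 0.66), ([271.9, 281.3], 0.59), ([337.1, 222.6], 0.56)]
top plate_a_plain [([342.8, 206.5], 0.66), ([309.8, 221.3], 0.62)]
top plate_a_notch [([339.4, 242.4], 0.57)]
top plate_a_label [([334.8, 235.1], 0.69)]
top grinder [([139.5, 212.5], 0.89)]
top sifter [([252.4, 141.9], 0.56)]
top cup [([352.0, 147.2], 0.93), ([335.9, 238.7], 0.3)]
top scale [([429.0, 223.6], 0.69), ([139.7, 209.7], 0.61)]
```

View pics/c1.png

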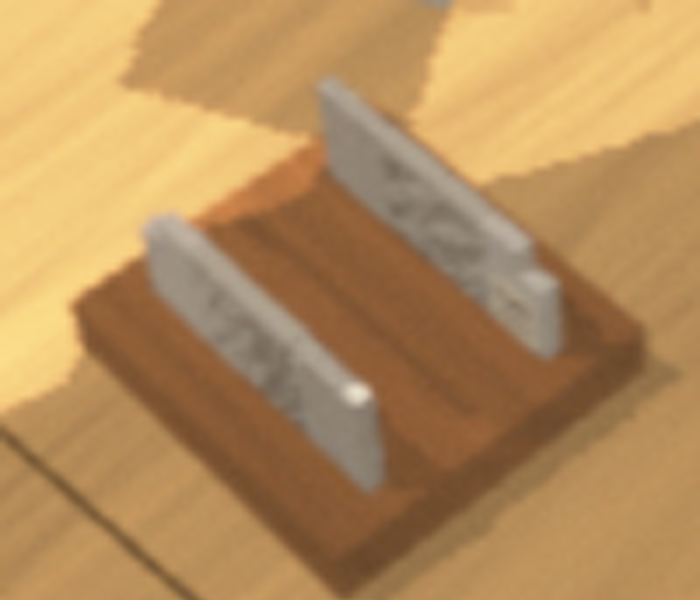

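View pics/c2.png

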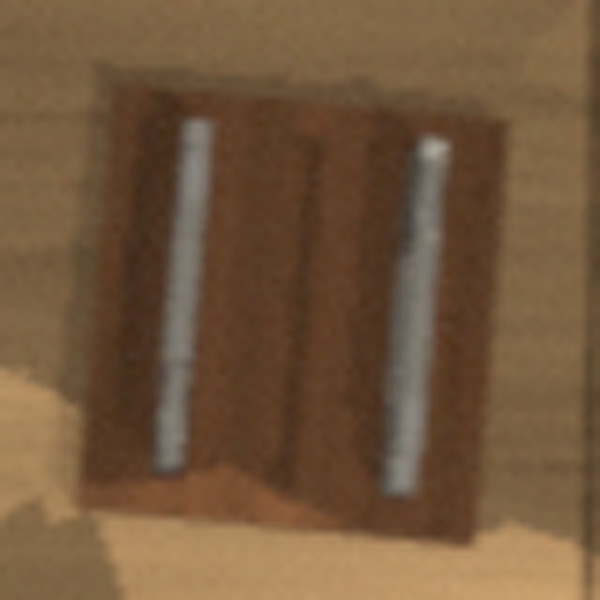

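```bash
python3 - <<'E'
from h import *
b=robot.get_image("top");a=robot.get_image("scene")
o=lambda p:(285+p[0]/7.5,180+p[1]/7.5)
C=[ray(b,o(p),.026) for p in [(115,85),(507,120),(470,540),(82,505)]]
for c in C: print(c.round(4))
print("rack",np.mean(C,0).round(4),"sides",[round(np.linalg.norm(C[i]-C[i-1]),3) for i in range(4)])
for i,j in((3,0),(2,1)):
    v=C[j]-C[i]; print("ang x",np.degrees(np.arctan2(v[1],v[0])))
for i,j in((1,0),(2,3)):
    v=C[j]-C[i]; print("ang y",np.degrees(np.arctan2(v[1],v[0])))
L=[ray(b,o(p),.072) for p in [(170,470),(197,121)]];R=[ray(b,o(p),.072) for p in [(399,494),(433,138)]]
for P in (L,R):
    v=P[1]-P[0]; print("plate",np.mean(P,0).round(4),np.linalg.norm(v).round(4),np.degrees(np.arctan2(v[1],v[0])).round(1), [x.round(4) for x in P])
for n,p in dict(grinder=(139,212),knob=(78,193),sifter=(247,136),cup=(352,147),scale=(430,225),orange1=(267,262),orange2=(282,302)).items(): print(n,ray(b,p,.0).round(3))
# scene check: left plate end tops
s=lambda p:(190+p[0]/7,185+p[1]/7)
for P in (L,R): print("proj scene",proj(a,np.array(P)).round(1))
print("seen", s((325,85)),s((560,285)),s((150,220)),s((370,395)))
E
```

```text
[ 0.6294 -0.0272  0.026 ]
[ 0.6208 -0.1656  0.026 ]
[ 0.473  -0.1551  0.026 ]
[ 0.4811 -0.0197  0.026 ]
rack [ 0.5511 -0.0919  0.026 ] sides [np.float64(0.149), np.float64(0.139), np.float64(0.148), np.float64(0.136)]
ang x -2.9195345762407015
ang x -4.072580548978066
ang y 86.4616893443684
ang y 86.57987000573358
plate [ 0.5522 -0.0517  0.072 ] 0.119 -3.0 [array([ 0.4928, -0.0486,  0.072 ]), array([ 0.6116, -0.0548,  0.072 ])]
plate [ 0.5475 -0.1304  0.072 ] 0.1214 -4.4 [array([ 0.487 , -0.1258,  0.072 ]), array([ 0.608 , -0.1351,  0.072 ])]
grinder [0.564 0.407 0.   ]
knob [0.611 0.578 0.   ]
sifter [0.782 0.123 0.   ]
cup [ 0.759 -0.165  0.   ]
scale [ 0.552 -0.376  0.   ]
orange1 [0.44  0.056 0.   ]
orange2 [0.336 0.013 0.   ]
proj scene [[234.6 195.3]
 [266.7 221.5]]
proj scene [[209.5 211.4]
 [240.9 241. ]]
seen (236.42857142857144, 197.14285714285714) (270.0, 225.71428571428572) (211.42857142857142, 216.42857142857142) (242.85714285714286, 241.42857142857144)
```

Of the candidates, the one in the rack at top (309,220) / scene (253,217) is the left plate. Its notch is at the far end (scene 266,222) with a pale label patch on the right-facing side. So the plain end is near the robot and the label faces right. The tool can only yaw about the vertical, so I'll lay the plate flat, label up, and regrip it across its long edges.

drive_tool(steps="0.024 0 -0.0245 0;0.024 0 -0.0245 0;0.024 0 -0.0245 0;0.024 0 -0.0245 0;0.024 0 -0.0245 0;0.024 0 -0.0245 0;0.024 0 -0.0245 0;0.024 0 -0.0245 0;0.024 0 -0.0245 0;0.024 0 -0.0245 0;0.024 0 -0.0245 0;0.024 0 -0.0245 0;0.024 0 -0.0245 0;0.024 0 -0.0245 0;0.024 0 -0.0245 0;0.024 0 -0.0245 0;0.024 0 -0.0245 0;0 0 0 -7.7;0 0 0 -7.7;0 0 0 -7.7", hand=1, squeeze=40)

```text
time_s: 3.35
position: [0.4807, 0.0478, 0.2314]
orientation: [0.707, -0.707, 0.02, -0.02]
force: [-0.7, 0.8, 0.1]
finger_gap: 0.0855
```

```bash
cat >> h.py <<'E'
import pickle
def snap(n,f):
    d=robot.get_image(n); cv2.imwrite(f"pics/{f}.png",d["img"][:,:,::-1]); pickle.dump(d,open(f"pics/{f}.pkl","wb")); return d
E
python3 - <<'E'
from h import *
d=snap("wrist","w1")
x=np.array([.998,-.061,0]);y=np.array([.061,.998,0]);c=np.array([.5535,-.052,.041])
P=[c+s*.06*x+t*.004*y+[0,0,.031] for s in(-1,1) for t in(-1,1)]
print(proj(d,P).round(1)); 
E
```

```text
[[172.8 209.6]
 [180.6 209.7]
 [182.1 309.6]
 [189.1 309.7]]
```

View pics/w1.png

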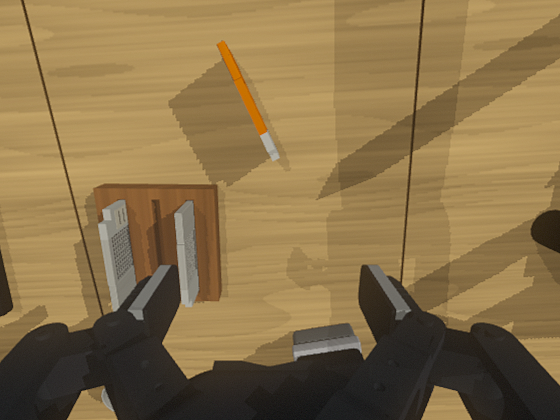

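```bash
python3 - <<'E'
import cv2
i=cv2.imread("pics/w1.png")[190:315,90:225]
cv2.imwrite("pics/w1c.png",cv2.resize(i,None,fx=4.8,fy=4.8,interpolation=cv2.INTER_CUBIC))
E
```

```text
(no output)
```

View pics/w1c.png

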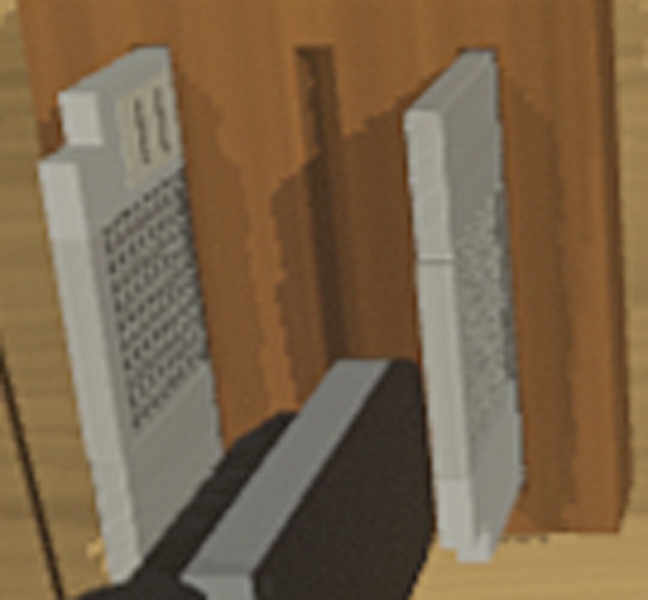

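```bash
python3 - <<'E'
from h import *
d=pickle.load(open("pics/w1.pkl","rb"))
f=lambda u,v:ray(d,(90+u/4.8,190+v/4.8),.072).round(4)
print(f(423,112),"near mid"); print(f(452,479),"notch start: +108mm");print(f(434,262),"35mm?")
print(robot.state()["position"])
E
```

```text
[ 0.4977 -0.0475  0.072 ] near mid
[ 0.5875 -0.0537  0.072 ] notch start: +108mm
[ 0.5326 -0.0501  0.072 ] 35mm?
[0.48061238 0.04796465 0.23137981]
```

drive_tool(steps="0.0095 0.01 -0.024 0;0.0095 0.01 -0.024 0;0.0095 0.01 -0.024 0;0.0095 0.01 -0.023 0;0 0.03 0 0;0 0.03 0 0;0 0 0 0")

```text
time_s: 4.1
position: [0.511, -0.0489, 0.1276]
orientation: [0.707, -0.707, 0.025, -0.021]
force: [-0.5, 0.9, 0.1]
finger_gap: 0.0857
```

```bash
python3 - <<'E'
from h import *
d=snap("wrist","w2"); s=robot.state(); print(s["position"].round(4),s["orientation"].round(3))
x=np.array([.998,-.066,0]);y=np.array([.066,.998,0]);n=np.array([.496,-.0475,.072])
print(proj(d,[n,n+.035*x,s["position"]]).round(1))
E
```

```text
[ 0.5119 -0.0489  0.1303] [ 0.707 -0.707  0.023 -0.022]
[[270.  208.4]
 [269.9 255.7]
 [269.8 271.3]]
```

View pics/w2.png

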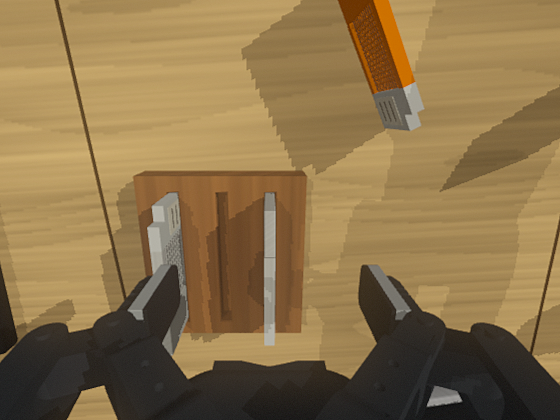

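The wrist view shows the plate centred between the jaws (column 270), its plain land starting at row ~208 and ending at 258. The notched and labelled end of the other plate is at (165,205). Next I descend and grip.

drive_tool(steps="0 0.03 0 0;0 0.03 0 0;0 0.024 0 0;0 0.01 0 0;0 0 0 0")

```text
time_s: 4.65
position: [0.5128, -0.0489, 0.0377]
orientation: [0.707, -0.707, 0.022, -0.022]
force: [-0.4, 0.2, 1.2]
finger_gap: 0.0855
```

drive_tool(steps="0 0 0 0;0 0 0 0;0 0 0 0;0 0 0 0;0 0 0 0;0 0 0 0", hand=-1, squeeze=40)

```text
time_s: 5.25
position: [0.5128, -0.049, 0.0376]
orientation: [-0.707, 0.707, -0.022, 0.022]
force: [-1.7, 1.0, 4.0]
finger_gap: 0.0072
```

drive_tool(steps="0 -0.01 0 0;0 -0.015 0 0;0 -0.02 0 0;0 -0.025 0 0;0 -0.025 0 0;0 -0.015 0 0;0 0 0 0;0 0 0 0;0 0 0 0")

```text
time_s: 6.15
position: [0.5122, -0.0489, 0.146]
orientation: [0.707, -0.707, 0.022, -0.021]
force: [-0.4, -0.2, -2.2]
finger_gap: 0.0076
```

```bash
python3 - <<'E'
from h import *
d=snap("scene","s2"); s=robot.state(); print(s["position"].round(4),s["finger_gap"])
cv2.imwrite("pics/s2c.png",cv2.resize(d["img"][130:280,160:360,::-1],(800,600),interpolation=cv2.INTER_CUBIC))
E
```

```text
[ 0.5122 -0.0489  0.146 ] 0.007338356957569842
```

View pics/s2c.png

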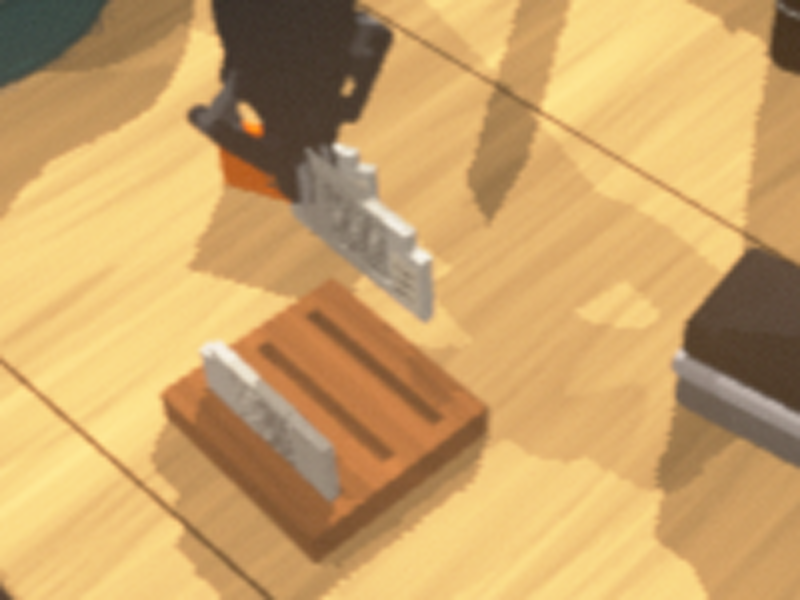

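The plate is out, level and clear: the scene crop shows its label (400,270) facing the camera and notch (415,240), with the other plate still standing. I'll carry it to the free bench area on the left (y≈0.2) and lower it there.

drive_tool(steps="0 0 0.015 0;0 0 0.03 0;0 0 0.035 0;0 0 0.035 0;0 0 0.035 0;0 0 0.035 0;0 0 0.035 0;0 0 0.02 0;0 0 0.01 0;0 0.02 0 0;0 0.03 0 0;0 0.03 0 0;0 0.02 0 0;0 0.01 0 0;0 0.005 0 0;0 0 0 0")

```text
time_s: 7.8
position: [0.5281, 0.2005, 0.0324]
orientation: [-0.707, 0.707, -0.022, 0.022]
force: [0.4, -0.4, -1.3]
finger_gap: 0.0078
```

drive_tool(steps="0 0.002 0 0;0 0.002 0 0;0 0.001 0 0;0 0 0 0")

```text
time_s: 8.2
position: [0.5283, 0.2006, 0.0277]
orientation: [0.707, -0.707, 0.022, -0.022]
force: [0.1, 1.1, 0.8]
finger_gap: 0.0074
```

drive_tool(steps="0 0 0 0;0 0 0 0;0 0 0 0;0 0 0 0", hand=-0.4)

```text
time_s: 8.6
position: [0.5281, 0.2006, 0.0273]
orientation: [0.707, -0.707, 0.022, -0.022]
force: [-0.2, -0.1, -0.3]
finger_gap: 0.0257
```

```bash
python3 - <<'E'
from h import *
d=snap("scene","s3"); 
cv2.imwrite("pics/s3c.png",cv2.resize(d["img"][80:230,200:400,::-1],(800,600),interpolation=cv2.INTER_CUBIC))
d=snap("wrist","w3")
E
```

```text
(no output)
```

View pics/s3c.png

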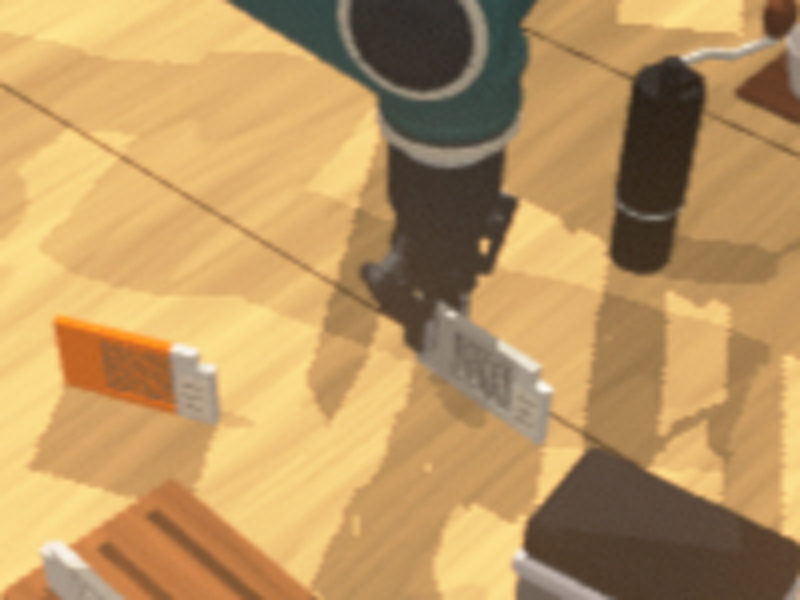

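View pics/w3.png

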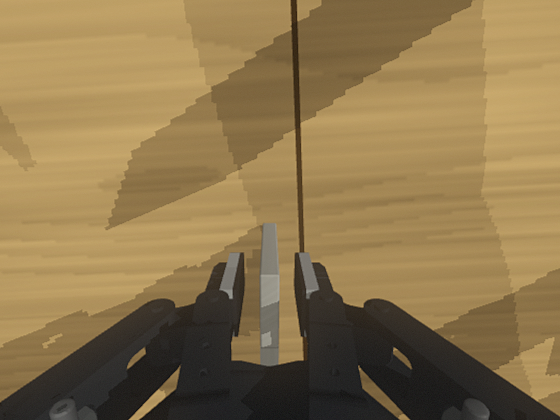

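The plate stands upright between the opened fingers: wrist column 269, with the fingers at 240 and 297. I'll raise the tips to mid-height and nudge the plate over to the left, label side up.

drive_tool(steps="0 -0.01 0 0;0 -0.01 0 0;0 0 0 0;0 0 0.005 0;0 0 0.005 0;0 0 0.005 0;0 0 0.005 0;0 0 0.004 0;0 0 0 0;0 0 0 0")

```text
time_s: 9.7
position: [0.5295, 0.2246, 0.0473]
orientation: [-0.707, 0.707, -0.022, 0.022]
force: [-0.2, -0.5, 0.9]
finger_gap: 0.0257
```

```bash
python3 - <<'E'
from h import *
d=snap("scene","s4"); 
cv2.imwrite("pics/s4c.png",cv2.resize(d["img"][120:210,270:390,::-1],(800,600),interpolation=cv2.INTER_CUBIC))
d=snap("wrist","w4")
E
```

```text
(no output)
```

View pics/s4c.png

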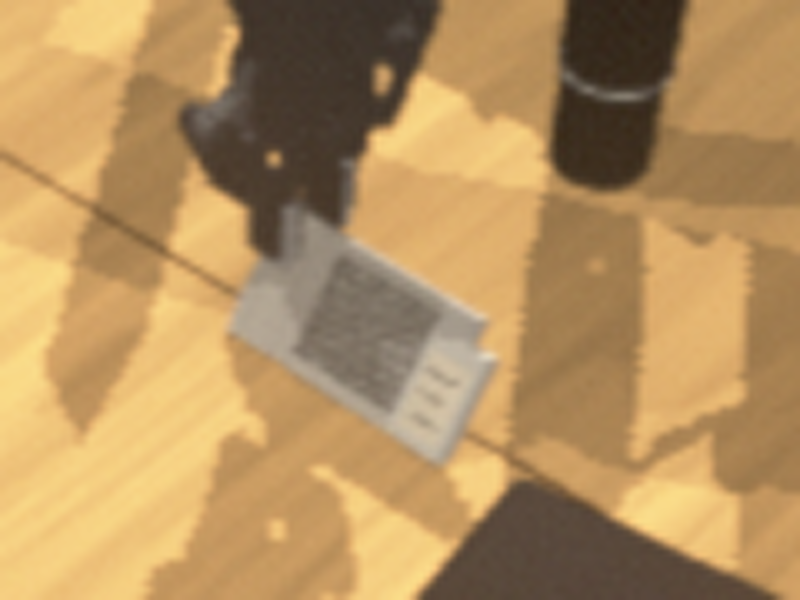

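View pics/w4.png

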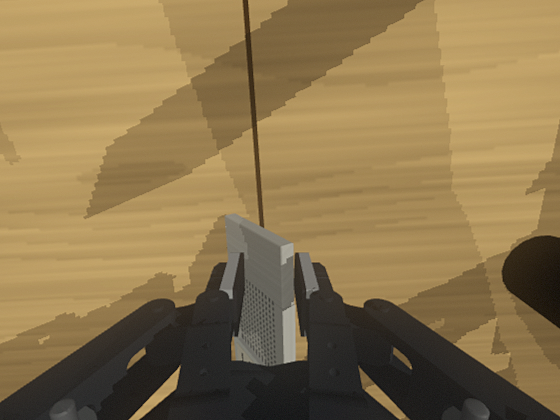

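It now leans on the left finger with the label face (scene crop 430,395) turning up. I'll open so that it settles flat between the fingers.

drive_tool(steps="0 0 0.003 0;0 0 0.003 0;0 0 0.003 0;0 0 0 0;0 0 0 0;0 0 0 0", hand=1)

```text
time_s: 10.4
position: [0.5301, 0.2335, 0.0473]
orientation: [-0.707, 0.707, -0.022, 0.022]
force: [0.2, -0.2, 1.0]
finger_gap: 0.0852
```

```bash
python3 - <<'E'
from h import *
d=snap("scene","s5"); 
cv2.imwrite("pics/s5c.png",cv2.resize(d["img"][120:210,270:390,::-1],(800,600),interpolation=cv2.INTER_CUBIC))
d=snap("wrist","w5")
print(robot.state()["position"])
E
```

```text
[0.53010591 0.2334467  0.0473165 ]
```

View pics/s5c.png

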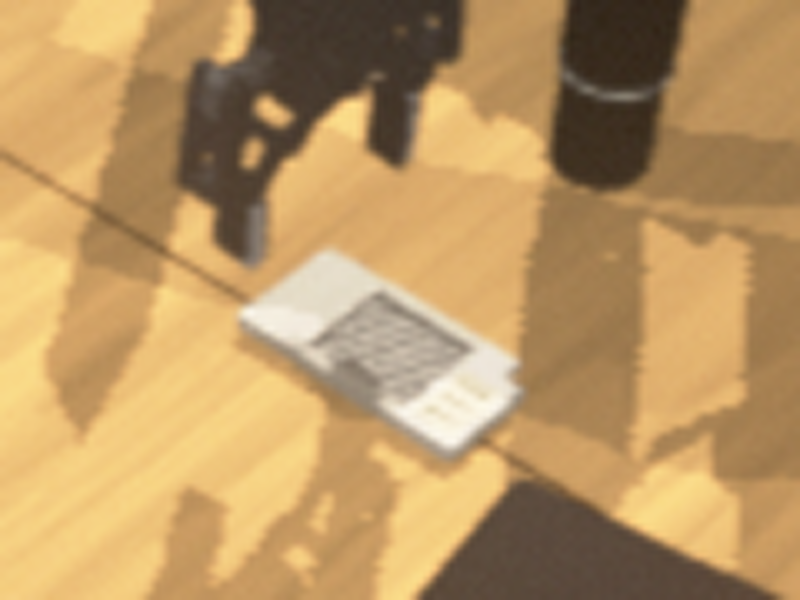

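View pics/w5.png

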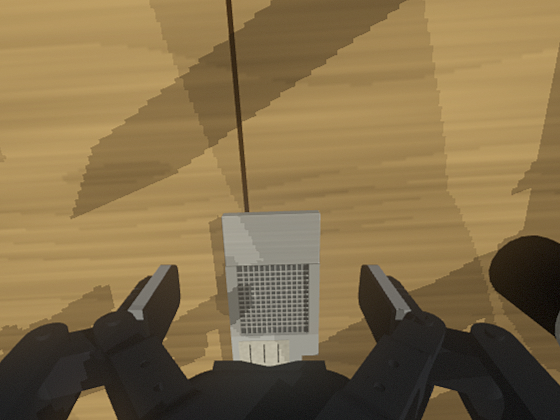

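It lies flat, label up, between the fingers: wrist image near-end corners (222,213) and (321,213), label (263,352).

```bash
python3 - <<'E'
from h import *
d=pickle.load(open("pics/w5.pkl","rb"))
for p in [(222.5,214.5),(320.5,213.5),(224,263),(319.5,263)]: print(ray(d,p,.008).round(4))
E
python3 - <<'E'
import cv2
i=cv2.imread("pics/w5.png")[200:370,200:345]
cv2.imwrite("pics/w5c.png",cv2.resize(i,None,fx=3.5,fy=3.5,interpolation=cv2.INTER_CUBIC))
E
```

```text
[0.5125 0.2051 0.008 ]
[0.5156 0.2662 0.008 ]
[0.546  0.2025 0.008 ]
[0.5498 0.2651 0.008 ]
```

View pics/w5c.png

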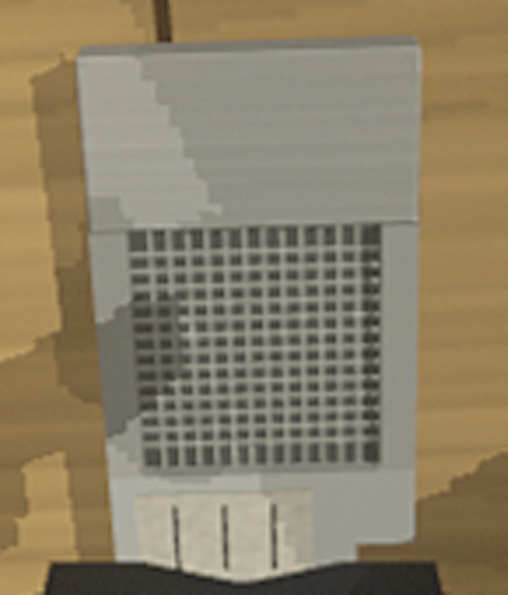

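drive_tool(steps="0.003 0.01 0.0015 0;0.003 0.015 0 0;0 0.01 0 0;0 0.01 0 0;0 0.003 0 0;0 0.002 0 0;0 0 0 0", hand=0.7)

```text
time_s: 11.2
position: [0.5362, 0.2347, -0.0027]
orientation: [-0.707, 0.707, -0.022, 0.022]
force: [-0.2, 0.0, -0.2]
finger_gap: 0.0726
```

drive_tool(steps="0 0.001 0 0;0 0.001 0 0;0 0 0 0")

```text
time_s: 11.5
position: [0.5362, 0.2346, -0.0046]
orientation: [0.707, -0.707, 0.022, -0.022]
force: [0.8, 0.5, 0.2]
finger_gap: 0.0724
```

```bash
python3 - <<'E'
from h import *
d=snap("wrist","w6"); 
cv2.imwrite("pics/w6c.png",cv2.resize(d["img"][180:380,130:410,::-1],(800,571),interpolation=cv2.INTER_CUBIC))
E
```

```text
(no output)
```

View pics/w6c.png

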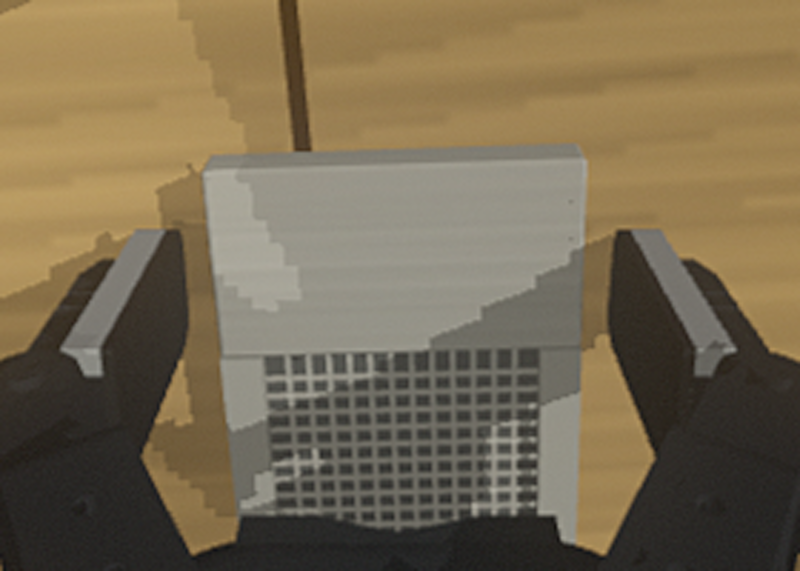

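drive_tool(steps="0 0 0 0;0 0 0 0;0 0 0 0;0 0 0 0", hand=-1, squeeze=40)

```text
time_s: 11.95
position: [0.5365, 0.2348, -0.0042]
orientation: [0.707, -0.707, 0.022, -0.022]
force: [-0.7, 0.0, 5.0]
finger_gap: 0.0607
```

drive_tool(steps="0 -0.005 0 0;0 -0.01 0 0;0 -0.015 0 0;0 -0.02 0 0;0 -0.01 0 0;0 0 0 0;0 0 0 0")

```text
time_s: 12.65
position: [0.5361, 0.2346, 0.0551]
orientation: [0.707, -0.707, 0.022, -0.022]
force: [-1.2, -0.2, -1.8]
finger_gap: 0.0609
```

```bash
python3 - <<'E'
from h import *
d=snap("scene","s7"); 
cv2.imwrite("pics/s7c.png",cv2.resize(d["img"][110:200,270:390,::-1],(800,600),interpolation=cv2.INTER_CUBIC))
d=snap("wrist","w7")
E
```

```text
(no output)
```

View pics/s7c.png

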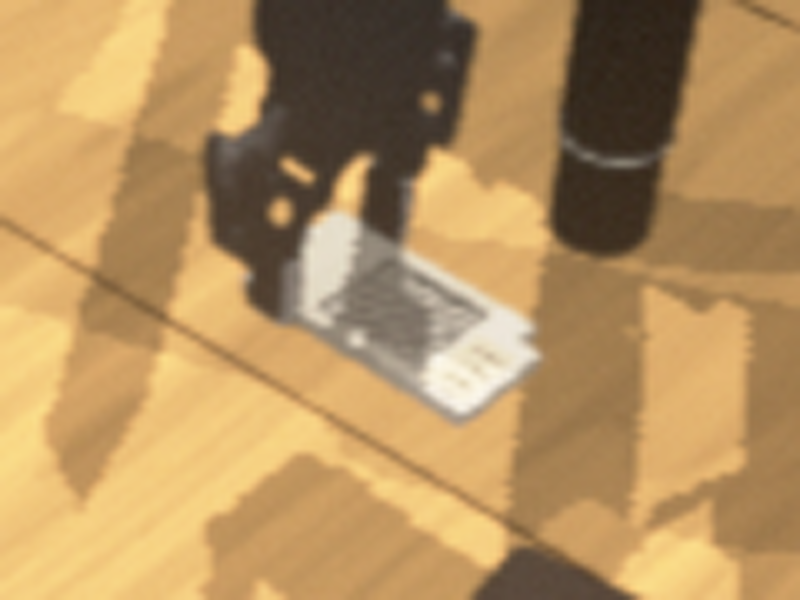

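View pics/w7.png

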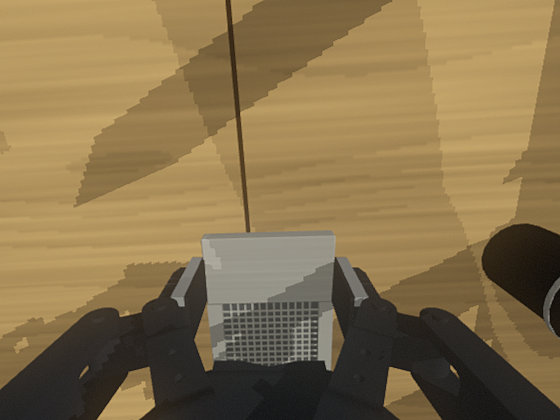

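The plate is lifted level and label up, gripped across its long edges at the plain land (wrist rows 233–302). I'll raise it past 20 cm.

drive_tool(steps="0 -0.01 0 0;0 -0.02 0 0;0 -0.025 0 0;0 -0.025 0 0;0 -0.025 0 0;0 -0.025 0 0;0 -0.025 0 0;0 -0.02 0 0;0 -0.015 0 0;0 -0.008 0 0;0 0 0 0;0 0 0 0;0 0 0 0;0 0 0 0")

```text
time_s: 14.15
position: [0.536, 0.2346, 0.2524]
orientation: [-0.707, 0.707, -0.022, 0.021]
force: [0.3, -0.6, -1.4]
finger_gap: 0.0607
```

```bash
python3 - <<'E'
from h import *
d=snap("scene","s8"); 
cv2.imwrite("pics/s8c.png",cv2.resize(d["img"][60:270,180:460,::-1],(800,600),interpolation=cv2.INTER_CUBIC))
w=snap("wrist","w8"); s=robot.state(); print(s["position"],s["finger_gap"])
# expected label centre/ far corners if level, in scene
p=s["position"]; x=np.array([.998,-.062,0]); n=p+np.array([0,0,.012])-.022*x; y=np.array([.062,.998,0])
print(proj(d,[n+.12*x-.031*y,n+.12*x+.031*y,n-.031*y,n+.031*y]).round(1))
t=snap("top","t8")
cv2.imwrite("pics/t8c.png",cv2.resize(t["img"][90:300,200:480,::-1],(800,600),interpolation=cv2.INTER_CUBIC))
E
```

```text
[0.53609169 0.23457826 0.25279844] 0.06063524656960503
[[347.  109.4]
 [364.1  98.6]
 [308.9  88.8]
 [326.1  79.2]]
```

View pics/s8c.png

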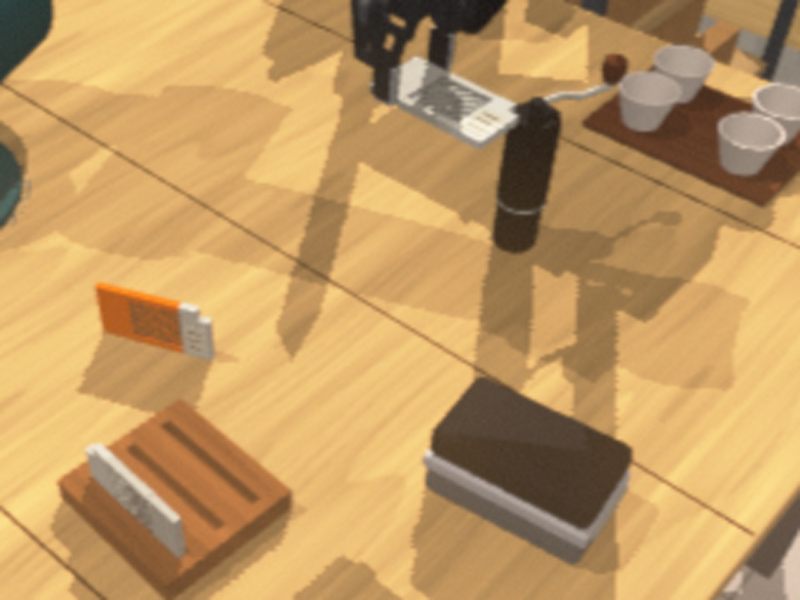

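View pics/w8.png

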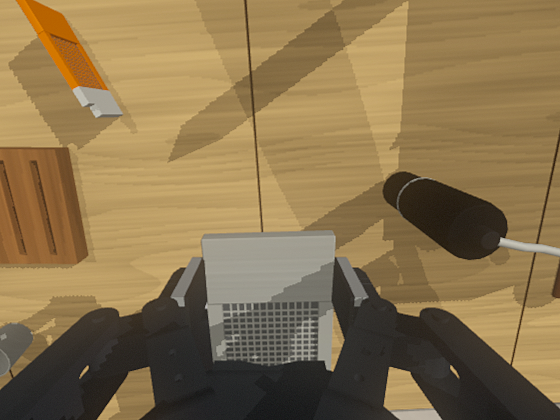

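View pics/t8c.png

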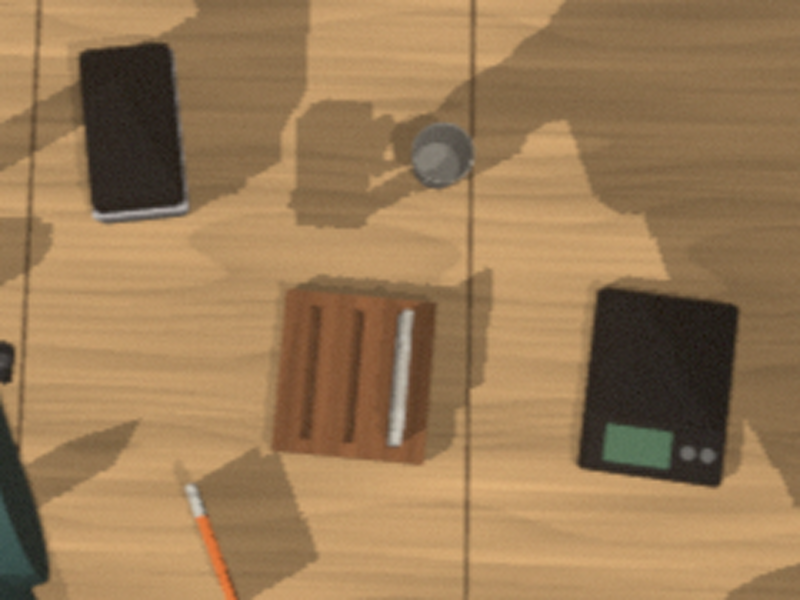

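The plate's seen corners match a level plate at about 0.26 m to within about 2 px. The other plate still stands in its slot and nothing else has moved. Handing in.

```bash
python3 -c "
from rig import robot
s=robot.state();print(s['finger_gap'],s['force'],abs(s['dq']).max());print(robot.job_done())"
```

```text
0.06055197160602392 [ 0.13901208 -0.65423238 -1.20082112] 0.0024649397300282117
the job is handed in; nothing more can be done
None
```

I handed the job in at about 14.3 s of the 29 s, with the left plate held label face up about 0.26 m above the bench. It is tipped fully flat (about 90° from upright), not the 45° you asked for.

**Tilt:** the drive only allows yaw about the vertical tool axis, so the tool could not be tilted to 45°. Flat is inside the judged limits (label normal within 60° of vertical, at least 30° from upright). It is not the literal 45° pose.

**How I did it:**
- **Which end and face:** the notch showed the frosted end was the far one and the label faced right, so I gripped the near, plain end.
- **Lift and lay down:** I drew the plate clear of the rack, set it down on free bench to the left, and tipped it over label side up.
- **Regrip:** I picked it up again across its long edges, about 38 mm from its centre on the plain side.

**Last checks:**
- **Grip:** the finger opening held steady at 60.6 mm under a 40 N grip, and the arm was still.
- **Level:** the plate's corners in the scene camera matched a level plate to about 2 px.
- **Surroundings:** the other plate was still upright in the right slot. The scale, cup, sifter, grinder and orange look-alike looked undisturbed by eye.
- **Regrip contact:** the fingertips touched the bench lightly (about 5 N) when closing on the flat plate. No check failed.

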